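Unhook the top brush tray from the nested stack

ROBOT

A 6-joint arm with a two-finger parallel gripper is mounted at the origin on the work surface. World frame = base frame: x ahead of the robot, y to its left, z up, the work surface at z = 0. Lengths are in mm, angles in rad, forces in N, time in s.
With the tool pointing down it reaches from about 275 to 750 mm from the base axis. Payload 10.2 kg.
Tool frame: the origin (TCP) lies at the very end of the fingers, on their centre line; the grasp point (between the pads) lies 19 mm behind it; z points along the fingers, y is the line along which they close (so a half turn about z gives the same grasp; the last joint's range is limited). The gripper opens to 85 mm and grips with 20 to 120 N. Pads are 22 mm wide; open, the fingers measure 114 mm over their backs; the gripper's body (76 mm by 85 mm) begins 54 mm behind the grasp point. The pads swing forward as they close: fully open they stand 13 mm farther back than shut.
Start: joints at [-0.223, 0.313, 1.498, -0, 1.331, -0.223], TCP at [525.006, -0.013, 231.294] pointing down, gripper open.
Joint ranges: [-2.94, 2.94], [-0.97, 2.17], [0.19, 2.56], [-1.23, 4.37], [0.02, 3.11], [-2.88, 2.88]. Speed limits (rad/s): [2.39, 2.39, 3.01, 3.14, 3.14, 3.14].

INTERFACE

Orientations are given as a unit quaternion [w, x, y, z].
In Python, from rig import ctrl gives the robot as it stands.
- The arm moves only by the shell command python3 -m inch 'ROWS' [OPENING] [FORCE]. ROWS is text: rows parted by semicolons, each of 6 numbers parted by spaces: the shift along the tool's x, y, z in mm, then the turn, a rotation vector about the tool's x, y, z in units of 6 degrees (1.0 is 6 degrees). A call has exactly 10 rows; each row shifts and turns the commanded pose from where the row before left it, along the tool's axes as they then stand; what a row does not reach is not made up. A row lasts 1/12 s, in which the tool goes at most 41.7 mm and 7.16 degrees, less where a joint would pass 70% of its speed; a pose out of reach is approached as far as the arm can. A call with a gripper value outside its range is refused whole. OPENING is the opening, from 0 (shut) to 1 (fully open), set as the call begins (- or left out, the last holds). The fingers move at their own pace and stop on an object; FORCE is the grip in N (left out, the last holds). Time passes only in rows, so rows that do not move let the fingers close, or fill a call up. It gives the time, the measured TCP pose, the force, the opening and the grip force at its end, in the units of the state.
- ctrl.sense(): the state, without advancing time (a new reading comes with each control period).
- ctrl.capture(name): name is "scene" or "side" or "wrist"; returns a dict with "image" (480x640x3 uint8, red, green, blue), "intrinsics" (3x3 intrinsics, pixels), "rvec" (rotation vector, rad) and "tvec" (3), from world to camera coordinates, as OpenCV has them. Camera axes: x right, y down, z forward; pixel columns grow to the right and rows downward; lengths in mm; the calibration is good to about 2 mm. A picture is of the moment at which its call begins. There is no depth.
- ctrl.finish_job(): hands the job in; it is judged then, once.
The state is a dict: "time_s": time; "joints": joint angles; "dq": joint speeds; "tau": joint torques, N m; "eef_pos": TCP position; "ee_rot": TCP orientation; "force": force on the tool from outside, world axes, zero at the start; "wrist_torque": the same for the moment, N m; "grip_width": opening from 0.0 (shut) to 1.0 (fully open); "grip_force": force on a finger pad.
Only numpy, scipy, OpenCV 4.12 (cv2) and the standard library are available. Lean on these libraries where they do the work, as an engineer would, in place of code of your own. Each camera call takes 0.05 s, during which the arm holds its last target. There are 200 camera calls.

TASK

Take only the top brush tray off the nested stack and set it down upright and lengthways along the middle of the plywood panel, then let go. It is hooked to the tray below at a place you cannot see, so ease it along and tug gently until you feel it come free; the next tray must stay down in the stack. Do not drop the tray, and leave the jar, the tape and the beaker where they are.

Things in the scene. Friction and masses are not known exactly. Their poses are not given: they have to be found in the camera images.
- top_tray_mid (a point): centre (half-way up) of the top tray: oblong light-grey plastic, 180 mm long (its x), 64 mm wide (its y), 36 mm high (z), 0.2 to 0.4 kg. Upright outer walls from 18 mm above this point (rim) to 4 mm below; under them a narrower skirt, 140 x 51 x 14 mm, on which it stands. Grip it from outside across its width, at mid-length: only these top 22 mm are its own, flush below are the next tray's walls.
- top_tray_foot (a point): underside of the T-shaped steel foot under the top tray's centre, 17 mm below the tray's centre. The foot hooks under the keeper of the next tray. Hooked, the tray has about 2 mm of free lift; then the next tray comes up with it and its further weight of 2 to 4 N is felt. Let down again, the tray can be slid on. Free of the keeper, only its own weight is felt.
- next_tray_mid (a point): centre (half-way up) of the next tray, same shape, mass and axes, 22 mm below the top tray's; loose, nested on the tray below, to be left there. The top tray can slide on it along x, up to 16 mm either way from centre. It starts 10 to 14 mm off centre towards -x, hooked. Compare the two points to see how far it has been slid.
- next_tray_slot (a point): point above the centre of the next tray's floor, 14 mm above the tray's centre. Here runs the keeper: two steel strips along x with one gap that lets the foot out. The gap is hidden by the top tray, at an unknown place from 5 mm on the -x side to 13 mm on the +x side of this point; the foot passes when within about 2.5 mm of it. The top tray carries a like keeper, in plain view.
- stand: fixed wooden board, 230 x 90 x 12 mm, with the lowest tray of the stack fastened on it; origin at the centre of its underside, long side along x, z up. The next tray's centre is at first 52 mm above this origin, the top tray's 74 mm.
- panel: fixed paint-splashed plywood panel lying on the table, 300 mm long (its x), 160 mm wide (its y), 14 mm thick; origin at the centre of its underside. A tray standing on it has its centre 32 mm above this origin.
- paint_jar: lidded white plastic paint jar, 72 mm across, 95 mm tall; origin at the centre of its underside. A bystander.
- tape_roll: roll of paper tape lying flat, 104 mm across, 48 mm tall; origin at the centre of its underside. A bystander.
- brush_mug: white ceramic beaker, 84 mm across, 95 mm tall; origin at the centre of its underside. A bystander.
There are look-alikes about, which are no part of the job. Leave any orange look-alike of the part that bears top_tray_mid alone.

How it is judged:
By the outcome, as a careful person would: the job done as asked, in the order asked, and still so for the second after the job is handed in, with the robot touching nothing.
It also fails if it takes over 58 s, if anything falls off the work surface, if the arm or the gripper's body presses on something with over 40 N, if the wrist force passes 120 N, or if a joint passes its speed limit or range.

## Working session

There is one attempt and no reset: what is moved stays moved. The work goes in short steps, Python scripts to look and compute and a shell command to move; the robot and the scene stay as the last step left them, time stands still between calls to the robot, and variables do not carry over. Pictures are saved under pics/ and viewed, at most 10 in all, crops included, and the job is handed in when it is done.

```bash
ls; mkdir -p pics; cat > h.py <<'E'
import numpy as np, cv2
from rig import ctrl
def cap(n,f=None):
    c=ctrl.capture(n)
    if f: cv2.imwrite('pics/'+f,cv2.cvtColor(c['image'],cv2.COLOR_RGB2BGR))
    return c
def ray(c,uv):
    K=np.array(c['intrinsics'],float);R=cv2.Rodrigues(np.array(c['rvec'],float))[0];t=np.array(c['tvec'],float).ravel()
    d=R.T@np.linalg.inv(K)@np.array([uv[0],uv[1],1.]);return -R.T@t,d/np.linalg.norm(d)
def plane(c,uv,z):
    o,d=ray(c,uv);return o+d*(z-o[2])/d[2]
def tri(rs):
    A=np.zeros((3,3));b=np.zeros(3)
    for o,d in rs:
        P=np.eye(3)-np.outer(d,d);A+=P;b+=P@o
    p=np.linalg.solve(A,b);return p,[np.linalg.norm((np.eye(3)-np.outer(d,d))@(p-o)) for o,d in rs]
def proj(c,p):
    return cv2.projectPoints(np.array([p],float),np.array(c['rvec'],float),np.array(c['tvec'],float),np.array(c['intrinsics'],float),None)[0].ravel()
E
python3 - <<'E'
from h import *
import pickle
d={n:cap(n,n+'0.png') for n in('scene','side','wrist')}
pickle.dump(d,open('c0.pkl','wb'))
print(ctrl.sense())
for n in d: print(n,ray(d[n],(320,240)))
E
```

```text
pics
{'time_s': 0.15, 'joints': array([-2.23401763e-01,  3.13307611e-01,  1.49822100e+00,  2.86194991e-05,
        1.33101066e+00, -2.23441438e-01]), 'dq': array([ 0.00034815, -0.00141641, -0.00198315,  0.00026884,  0.00091166,
        0.00031395]), 'tau': array([ 1.79854873e-03, -4.12368500e+01, -2.59796566e+01, -1.57318855e-04,
        3.17765021e-03, -3.62555340e-05]), 'eef_pos': array([5.24819607e+02, 3.51710402e-02, 2.30889287e+02]), 'ee_rot': array([-4.07920061e-04,  7.07095083e-01,  7.07118321e-01, -2.40445090e-04]), 'force': array([-1.33325121, -0.63881727,  0.01700727]), 'wrist_torque': array([-0.03372343, -0.05325578,  0.01571757]), 'grip_force': 0.0, 'grip_width': 0.9983570669865514}
scene (array([1169.27331403,  649.17584998, 1046.32946296]), array([-0.40437354, -0.4972346 , -0.76761956]))
side (array([  549.35533294, -1138.59827807,   756.89888635]), array([ 0.0922512 ,  0.84675212, -0.52392801]))
wrist (array([524.51703238,  81.10703144, 373.98116468]), array([ 0.00720005, -0.32050682, -0.94721884]))
```

View pics/scene0.png

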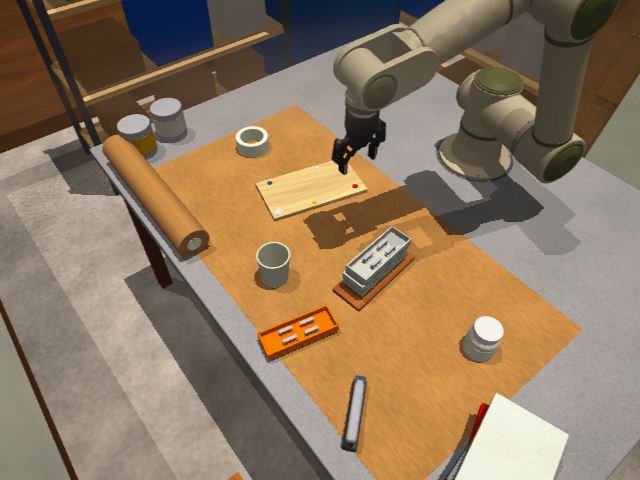

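View pics/side0.png

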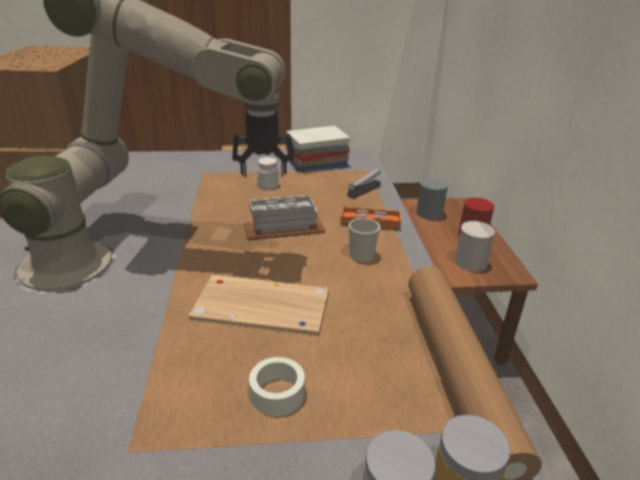

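The scene view shows the grey stack at (378,262) on its brown board. The orange look-alike is at (298,332), the panel at (312,188), the tape at (252,142), the beaker at (273,265) and the jar at (483,338). The grey stack is the one described; the orange tray is to be left alone. An enlarged crop of both views will confirm it.

```bash
python3 - <<'E'
from h import *
import pickle
d=pickle.load(open('c0.pkl','rb'))
a=d['scene']['image'][220:315,325:425]; b=d['side']['image'][185:245,235:335]
a=cv2.resize(a,None,fx=6,fy=6,interpolation=cv2.INTER_CUBIC)[:, :600]
a=cv2.resize(d['scene']['image'][220:315,325:425],(400,380),interpolation=cv2.INTER_CUBIC)
b=cv2.resize(b,(400,240),interpolation=cv2.INTER_CUBIC)
o=np.zeros((380,800,3),np.uint8);o[:, :400]=a;o[:240,400:]=b
cv2.imwrite('pics/crop1.png',o[:,:,::-1])
# panel: light wood mask
for n,r in(('scene',(150,225,245,375)),('side',(270,340,180,340))):
    im=d[n]['image'];h=cv2.cvtColor(im,cv2.COLOR_RGB2HSV)
    m=np.zeros(im.shape[:2],np.uint8);s=np.s_[r[0]:r[1],r[2]:r[3]]
    m[s]=((h[s][...,2]>175)&(h[s][...,1]<140)).astype(np.uint8)*255
    m=cv2.morphologyEx(m,cv2.MORPH_OPEN,np.ones((3,3)));m=cv2.morphologyEx(m,cv2.MORPH_CLOSE,np.ones((7,7)))
    c=max(cv2.findContours(m,0,2)[0],key=cv2.contourArea);hu=cv2.convexHull(c)
    q=cv2.approxPolyDP(hu,6,True)[:,0]
    P=np.array([plane(d[n],p,14) for p in q]);print(n,cv2.contourArea(c),q.tolist(),P.round(),[np.linalg.norm(P[i]-P[i-1]).round() for i in range(len(P))])
E
```

```text
scene 3365.0 [[365, 186], [274, 217], [257, 183], [333, 161], [350, 166]] [[ 387. -103.   14.]
 [ 676. -167.   14.]
 [ 637. -313.   14.]
 [ 391. -250.   14.]
 [ 364. -199.   14.]] [np.float64(99.0), np.float64(296.0), np.float64(152.0), np.float64(254.0), np.float64(58.0)]
side 5628.0 [[186, 294], [211, 275], [339, 286], [319, 330], [189, 315]] [[ 337. -166.   14.]
 [ 389.  -91.   14.]
 [ 707. -156.   14.]
 [ 643. -313.   14.]
 [ 354. -244.   14.]] [np.float64(80.0), np.float64(91.0), np.float64(324.0), np.float64(169.0), np.float64(297.0)]
```

View pics/crop1.png

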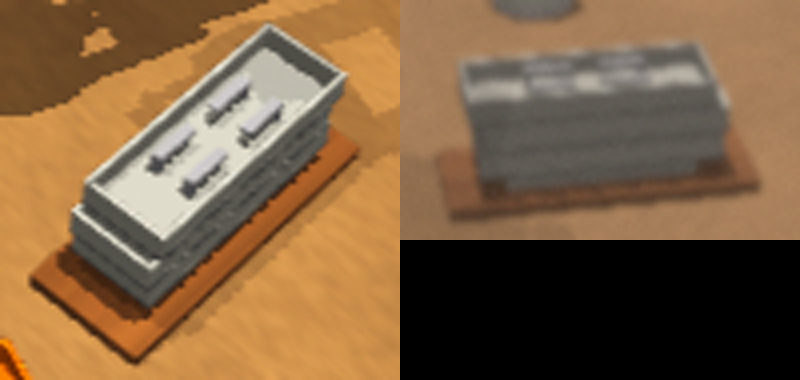

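View pics/wrist0.png

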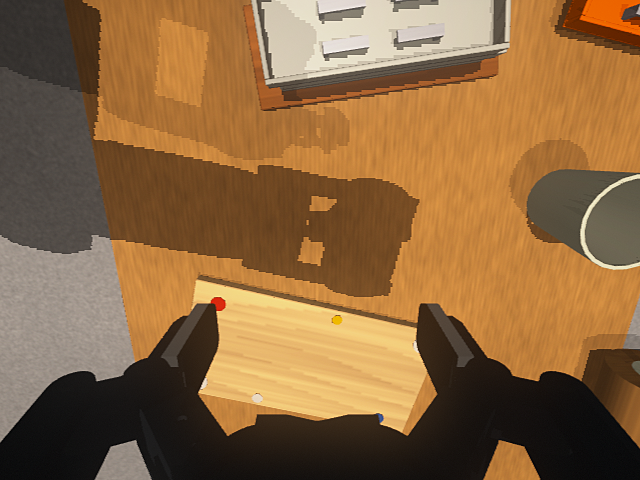

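The crop confirms it: a grey stack of three trays. The top tray's rim corners are at about (392,226), (412,238), (366,281) and (347,266) in the scene view. The next tray sticks out at the end away from the robot, so the stack's +x points away from the robot. In the wrist view, the rim's near edge runs (263,88)–(509,47).

```bash
python3 - <<'E'
from h import *
import pickle
d=pickle.load(open('c0.pkl','rb'));S,D,W=d['scene'],d['side'],d['wrist']
nl=[(411.75,238.25)] ;
# labels: A=-x,-y ; B=+x,-y ; C=+x,+y ; Dd=-x,+y
sc={'A':(391.75,226.25),'B':(347,266.25),'C':(365.75,280.75),'D':(411.75,238.25)}
wr={'A':(265,86),'B':(509,47)}
sd={'A':(252.5,210),'B':(315.5,209),'C':(309,196),'D':(250,200)}
for k in sc:
    print(k,'scene@92',plane(S,sc[k],92).round(),'side@92',plane(D,sd[k],92).round(), 'wr', plane(W,wr[k],92).round() if k in wr else '')
    rs=[ray(S,sc[k])]+([ray(W,wr[k])] if k in wr else [ray(D,sd[k])]);print(tri(rs))
for p in [(332.5,289.5),(359,310),(415,257.5)]: print('stand',plane(S,p,12).round())
for p in [(347,266.25-8.5+0)]: pass
print('next +x -y rim', plane(S,(325+72/4,220+205/4),70).round(),plane(S,(325+155/4,220+265/4),70).round())
E
```

```text
A scene@92 [491. 109.  92.] side@92 [493. 106.  92.] wr [485. 107.  92.]
(array([485.75807474, 106.62160667,  86.9150842 ]), [np.float64(1.7839700531151972), np.float64(1.783970053115138)])
B scene@92 [666. 136.  92.] side@92 [669. 103.  92.] wr [663. 133.  92.]
(array([664.59011702, 134.10321076,  88.73409221]), [np.float64(0.11313177511971625), np.float64(0.11313177511969245)])
C scene@92 [659. 196.  92.] side@92 [657. 186.  92.] wr 
(array([657.32084933, 193.79584299,  88.08270284]), [np.float64(0.4355030560713023), np.float64(0.4355030560713036)])
D scene@92 [479. 169.  92.] side@92 [484. 167.  92.] wr 
(array([482.04196105, 169.37426998,  92.37965831]), [np.float64(2.2470941681523198), np.float64(2.2470941681524086)])
stand [701. 126.  12.]
stand [687. 213.  12.]
stand [462. 182.  12.]
next +x -y rim [672. 130.  70.] [662. 194.  70.]
```

```bash
python3 -m inch '25 8 5 0 0 0;25 8 5 0 0 0;25 8 5 0 0 0;25 8 5 0 0 0;25 8 5 0 0 0;25 8 5 0 0 0;0 0 0 0 0 1.1;0 0 0 0 0 1.1;0 0 0 0 0 1.1;0 0 0 0 0 1.1' 1 && python3 -m inch '0 0 0 0 0 1.02;0 0 0 0 0 1.02;0 0 0 0 0 1.02;0 0 0 0 0 1.02;0 0 0 0 0 1.02;0 0 0 0 0 1.02;0 0 0 0 0 1.02;0 0 0 0 0 1.02;0 0 0 0 0 1.02;0 0 0 0 0 0'
python3 - <<'E'
from h import *
import pickle
pickle.dump({'wrist':cap('wrist','wrist1.png'),'side':cap('side'),'scene':cap('scene')},open('c1.pkl','wb'))
s=ctrl.sense();print(s['time_s'],s['eef_pos'],s['ee_rot'],s['force'],s['joints'])
E
```

```text
time_s: 0.98
eef_pos: [572.9, 150.2, 200.9]
ee_rot: [-0.0, 0.851, 0.525, -0.0]
force: [0.1, -0.7, -0.5]
grip_width: 1.001
grip_force: 0.0
time_s: 1.82
eef_pos: [572.9, 150.0, 201.0]
ee_rot: [-0.0, 0.997, 0.072, -0.0]
force: [-0.3, -0.5, -0.3]
grip_width: 0.998
grip_force: 0.0
1.9667 [572.94860516 149.96215934 201.13328453] [-7.32887823e-06  9.97117845e-01  7.58681373e-02 -1.71592124e-04] [-0.057405   -0.7642893  -0.23380167] [5.83364983e-02 4.84186275e-01 1.32912676e+00 8.87309674e-06
 1.32862301e+00 1.47724848e+00]
```

View pics/wrist1.png

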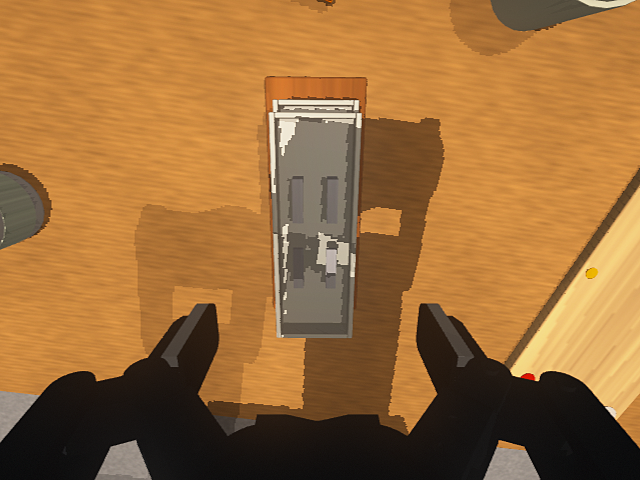

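The wrist view from above shows the top rim corners at (269,113), (361,113), (352,337) and (277,337). The next tray's far rim is at row 101, columns 275–358, and the board's far edge is at row 78.

```bash
python3 - <<'E'
from h import *
import pickle
W=pickle.load(open('c1.pkl','rb'))['wrist'];W0=pickle.load(open('c0.pkl','rb'))['wrist']
c={'C':(269,113),'B':(361.5,113),'A':(353,337.5),'D':(276.5,337.5)}
P={k:plane(W,v,92) for k,v in c.items()}
for k in P: print(k,P[k].round(1))
print('L',np.linalg.norm(P['B']-P['A']),'Wd',np.linalg.norm(P['B']-P['C']),np.linalg.norm(P['A']-P['D']))
ctr=sum(P.values())/4;e=(P['B']+P['C']-P['A']-P['D']);print('ctr',ctr,'yaw',np.degrees(np.arctan2(e[1],e[0])))
print('tri B',tri([ray(W,c['B']),ray(W0,(509,47))]),'A',tri([ray(W,c['A']),ray(W0,(265,86))]))
n=(plane(W,(275,101),70)+plane(W,(358,101),70))/2;u=e/np.linalg.norm(e)
print('next far end',n,'offset along x',(n-(P['B']+P['C'])/2)@u)
print('stand far end',(plane(W,(266,78),12)+plane(W,(366,78),12))/2, ((plane(W,(266,78),12)+plane(W,(366,78),12))/2)-u*115)
q=ctrl.sense()
from scipy.spatial.transform import Rotation as R
w,x,y,z=q['ee_rot'];M=R.from_quat([x,y,z,w]).as_matrix();print(M.round(3));print('tool delta',M.T@(ctr-q['eef_pos']))
E
```

```text
C [653.7 195.5  92. ]
B [662.9 132.9  92. ]
A [485.8 106.9  92. ]
D [476.4 171.   92. ]
L 179.01015023843473 Wd 63.30528101888877 64.79598783389986
ctr [569.66803773 151.5928204   92.        ] yaw 8.111358291827457
tri B (array([662.75073927, 133.13073416,  92.81992843]), [np.float64(0.15685305583953982), np.float64(0.1568530558396425)]) A (array([485.20802254, 107.07774613,  91.48280725]), [np.float64(0.3457972988299589), np.float64(0.3457972988299656)])
next far end [667.16135533 164.69347801  70.        ] offset along x 8.859099610375088
stand far end [688.78547021 168.39678448  12.        ] [574.93596401 152.17057301  12.        ]
[[ 0.988  0.151 -0.   ]
 [ 0.151 -0.988 -0.   ]
 [-0.    -0.    -1.   ]]
tool delta [ -2.95886069  -2.10379885 109.13438571]
```

```bash
python3 -m inch '-3 -2 20 0 0 0.1;0 0 20 0 0 0;0 0 20 0 0 0;0 0 20 0 0 0;0 0 15 0 0 0;0 0 12 0 0 0;0 0 10 0 0 0;0 0 8 0 0 0;0 0 6 0 0 0;0 0 0 0 0 0' && python3 -m inch '0 0 0 0 0 0;0 0 0 0 0 0;0 0 0 0 0 0;0 0 0 0 0 0;0 0 0 0 0 0;0 0 0 0 0 0;0 0 0 0 0 0;0 0 0 0 0 0;0 0 0 0 0 0;0 0 0 0 0 0' 0 40
python3 - <<'E'
from h import *
import pickle
d={n:cap(n) for n in('scene','side','wrist')}
pickle.dump(d,open('c2.pkl','wb'))
o=np.zeros((480,800,3),np.uint8)
o[:300,:400]=cv2.resize(d['scene']['image'][225:300,330:430],(400,300),interpolation=cv2.INTER_CUBIC)
o[:240,400:]=cv2.resize(d['side']['image'][185:245,235:335],(400,240),interpolation=cv2.INTER_CUBIC)
o[240:,400:720]=d['wrist']['image'][::2,::2]
cv2.imwrite('pics/c2.png',o[:,:,::-1])
s=ctrl.sense();print(s['time_s'],s['eef_pos'],s['force'])
E
```

```text
time_s: 2.8
eef_pos: [569.3, 151.5, 69.3]
ee_rot: [-0.0, 0.998, 0.069, -0.001]
force: [-0.0, 0.6, 0.4]
grip_width: 1.006
grip_force: 0.0
time_s: 3.63
eef_pos: [570.2, 151.7, 71.3]
ee_rot: [-0.0, 0.998, 0.069, 0.001]
force: [-1.6, 1.0, 6.0]
grip_width: 0.74
grip_force: 45.5
3.7833 [570.23112441 151.64870941  71.27854543] [-0.88447621  1.12813233  5.71135984]
```

View pics/c2.png

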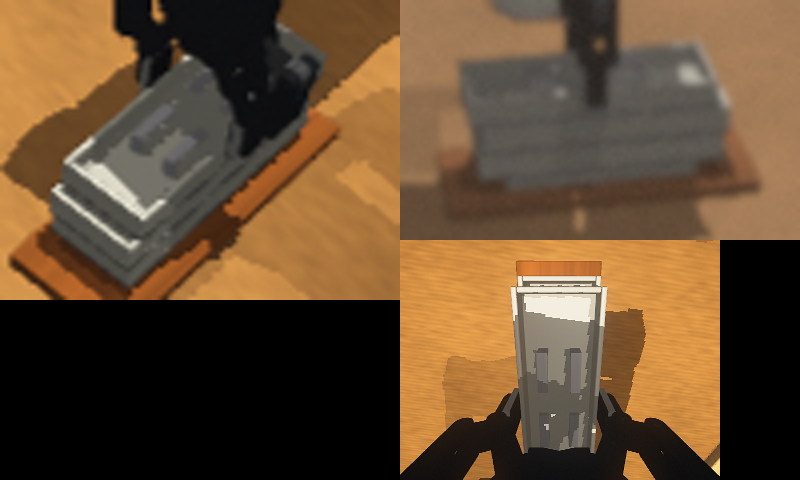

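The fingers grip the top tray at mid-length (side view, fingertips above the first joint line). Now I'll take a baseline with a small lift.

```bash
python3 -m inch '0 0 -1 0 0 0;0 0 -1 0 0 0;0 0 -0.5 0 0 0;0 0 0 0 0 0;0 0 0 0 0 0;0 0 0 0 0 0;0 0 0 0 0 0;0 0 0 0 0 0;0 0 0 0 0 0;0 0 0 0 0 0'; python3 -m inch '0 0 -1 0 0 0;0 0 -1 0 0 0;0 0 -0.5 0 0 0;0 0 0 0 0 0;0 0 0 0 0 0;0 0 0 0 0 0;0 0 0 0 0 0;0 0 0 0 0 0;0 0 0 0 0 0;0 0 0 0 0 0'
```

```text
time_s: 4.62
eef_pos: [569.7, 151.5, 72.8]
ee_rot: [-0.0, 0.998, 0.069, -0.0]
force: [-0.1, -1.0, -3.5]
grip_width: 0.742
grip_force: 44.6
time_s: 5.45
eef_pos: [569.7, 151.5, 75.3]
ee_rot: [0.0, 0.998, 0.069, -0.0]
force: [-0.4, 0.5, -5.7]
grip_width: 0.74
grip_force: 45.6
```

Own weight is about 3.5 N (1.5 mm lift). The pull rose to 5.7 N at 4 mm, so the tray is hooked. Next: let down, slide on and tug again.

```bash
python3 -m inch '0 0 1.5 0 0 0;0 0 1.5 0 0 0;0 0 0 0 0 0;2 0 0 0 0 0;2 0 0 0 0 0;2 0 0 0 0 0;0 0 0 0 0 0;0 0 0 0 0 0;0 0 0 0 0 0;0 0 0 0 0 0'; python3 -m inch '0 0 -1 0 0 0;0 0 -1 0 0 0;0 0 -1 0 0 0;0 0 0 0 0 0;0 0 0 0 0 0;0 0 0 0 0 0;0 0 0 0 0 0;0 0 0 0 0 0;0 0 0 0 0 0;0 0 0 0 0 0'
python3 - <<'E'
from h import *
import pickle
f=[]
for i in range(6): c=cap('wrist');f.append(ctrl.sense()['force'][2])
print(np.round(f,1));cv2.imwrite('pics/w3.png',c['image'][:,:,::-1])
pickle.dump(c,open('c3.pkl','wb'))
E
```

```text
time_s: 6.28
eef_pos: [575.6, 152.3, 72.3]
ee_rot: [-0.0, 0.998, 0.069, -0.0]
force: [-0.0, -1.1, -2.4]
grip_width: 0.741
grip_force: 45.9
time_s: 7.12
eef_pos: [575.7, 152.4, 75.3]
ee_rot: [-0.0, 0.998, 0.069, -0.0]
force: [0.0, 0.3, -5.8]
grip_width: 0.735
grip_force: 45.6
[-6.8 -6.4 -7.1 -6.3 -5.9 -6.6]
```

Still hooked at +6 mm (about 6.4 N). On by 4 mm steps.

```bash
for i in 1; do python3 -m inch '0 0 1.5 0 0 0;0 0 1.5 0 0 0;0 0 0 0 0 0;2 0 0 0 0 0;2 0 0 0 0 0;0 0 0 0 0 0;0 0 0 0 0 0;0 0 -1 0 0 0;0 0 -1 0 0 0;0 0 -1 0 0 0'; python3 -m inch '0 0 0 0 0 0;0 0 0 0 0 0;0 0 0 0 0 0;0 0 0 0 0 0;0 0 0 0 0 0;0 0 0 0 0 0;0 0 0 0 0 0;0 0 0 0 0 0;0 0 0 0 0 0;0 0 0 0 0 0'; done
python3 - <<'E'
from h import *
f=[]
for i in range(6): c=cap('wrist');f.append(ctrl.sense()['force'][2])
print(np.round(f,1))
E
```

```text
time_s: 8.25
eef_pos: [579.3, 152.9, 75.0]
ee_rot: [-0.0, 0.998, 0.069, -0.0]
force: [0.2, -0.8, -6.2]
grip_width: 0.735
grip_force: 45.5
time_s: 9.08
eef_pos: [579.7, 152.9, 75.3]
ee_rot: [-0.0, 0.998, 0.069, 0.0]
force: [-0.9, 0.9, -7.7]
grip_width: 0.737
grip_force: 45.6
[-7.  -5.5 -6.2 -6.5 -6.4 -5.6]
```

```bash
python3 -m inch '0 0 1.5 0 0 0;0 0 1.5 0 0 0;0 0 0 0 0 0;2 0 0 0 0 0;2 0 0 0 0 0;0 0 0 0 0 0;0 0 0 0 0 0;0 0 -1 0 0 0;0 0 -1 0 0 0;0 0 -1 0 0 0'
cat > f.py <<'E'
from h import *
f=[]
for i in range(10): c=cap('side');f.append(ctrl.sense()['force'][2])
print(np.round(f,1), np.mean(f[3:]))
E
python3 f.py
```

```text
time_s: 10.22
eef_pos: [583.3, 153.4, 75.0]
ee_rot: [-0.0, 0.998, 0.069, -0.0]
force: [-0.2, -0.3, -5.5]
grip_width: 0.74
grip_force: 45.6
[-5.6 -5.9 -5.8 -6.1 -5.4 -6.6 -7.  -5.9 -5.8 -5. ] -5.956156716421816
```

```bash
python3 -m inch '0 0 1.5 0 0 0;0 0 1.5 0 0 0;0 0 0 0 0 0;2 0 0 0 0 0;2 0 0 0 0 0;0 0 0 0 0 0;0 0 0 0 0 0;0 0 -1 0 0 0;0 0 -1 0 0 0;0 0 -1 0 0 0'
python3 f.py
```

```text
time_s: 11.55
eef_pos: [587.3, 154.0, 75.1]
ee_rot: [0.0, 0.998, 0.069, -0.0]
force: [-0.7, -0.7, -5.3]
grip_width: 0.741
grip_force: 45.6
[-6.  -6.7 -6.7 -6.5 -6.4 -6.4 -4.3 -6.  -6.9 -5.8] -6.02481573253298
```

```bash
python3 -m inch '0 0 1.5 0 0 0;0 0 1.5 0 0 0;0 0 0 0 0 0;2 0 0 0 0 0;2 0 0 0 0 0;0 0 0 0 0 0;0 0 0 0 0 0;0 0 -1 0 0 0;0 0 -1 0 0 0;0 0 -1 0 0 0'
python3 f.py
```

```text
time_s: 12.88
eef_pos: [591.6, 154.5, 75.5]
ee_rot: [0.0, 0.998, 0.069, 0.0]
force: [0.4, 0.6, -2.8]
grip_width: 0.739
grip_force: 45.9
[-1.6 -2.2 -3.3 -3.  -2.8 -3.4 -4.  -3.5 -3.7 -4. ] -3.4825463191661306
```

The pull has dropped to about 3 N, which is own weight only. I'll lift a little further to check.

```bash
python3 -m inch '0 0 -1 0 0 0;0 0 -1 0 0 0;0 0 -1 0 0 0;0 0 -1 0 0 0;0 0 0 0 0 0;0 0 0 0 0 0;0 0 0 0 0 0;0 0 0 0 0 0;0 0 0 0 0 0;0 0 0 0 0 0'
python3 f.py
```

```text
time_s: 14.22
eef_pos: [591.5, 154.5, 79.2]
ee_rot: [-0.0, 0.998, 0.069, -0.0]
force: [0.3, -0.2, -3.3]
grip_width: 0.738
grip_force: 45.9
[-3.4 -3.3 -3.8 -3.1 -3.8 -3.  -3.9 -2.4 -3.  -2.9] -3.131271206775938
```

Free: 3.1 N at 8 mm lift. Lifting clear, then looking.

```bash
python3 -m inch '0 0 -2 0 0 0;0 0 -3 0 0 0;0 0 -4 0 0 0;0 0 -6 0 0 0;0 0 -10 0 0 0;0 0 -10 0 0 0;0 0 -10 0 0 0;0 0 -10 0 0 0;0 0 -5 0 0 0;0 0 0 0 0 0'
python3 - <<'E'
from h import *
import pickle
d={n:cap(n) for n in('scene','side','wrist')}
pickle.dump(d,open('c4.pkl','wb'))
o=np.zeros((540,800,3),np.uint8)
o[:300,:400]=cv2.resize(d['scene']['image'][210:300,325:445],(400,300),interpolation=cv2.INTER_CUBIC)
o[:240,400:]=cv2.resize(d['side']['image'][165:237,235:355],(400,240),interpolation=cv2.INTER_CUBIC)
o[300:,:320]=d['wrist']['image'][::2,::2]
o[240:,400:]=cv2.resize(d['scene']['image'][150:228,240:380],(400,300))
cv2.imwrite('pics/c4.png',o[:,:,::-1])
s=ctrl.sense();print(s['time_s'],s['eef_pos'],s['force'],s['joints'])
h=cv2.cvtColor(d['scene']['image'],cv2.COLOR_RGB2HSV)
for p in[(300,195),(330,190),(280,200),(300,225)]: print(h[p[1],p[0]])
E
```

```text
time_s: 15.55
eef_pos: [592.2, 154.6, 141.0]
ee_rot: [0.0, 0.998, 0.069, 0.001]
force: [0.4, -0.3, -3.3]
grip_width: 0.743
grip_force: 46.0
15.7 [591.25852216 154.53164098 138.7924299 ] [-0.47767811 -0.36480338 -2.64157023] [ 6.41757939e-02  5.80647139e-01  1.34359066e+00 -2.05177361e-05
  1.21830988e+00  1.49676241e+00]
[ 19 117 238]
[ 20 118 238]
[ 18 120 235]
[ 16 163 219]
```

View pics/c4.png

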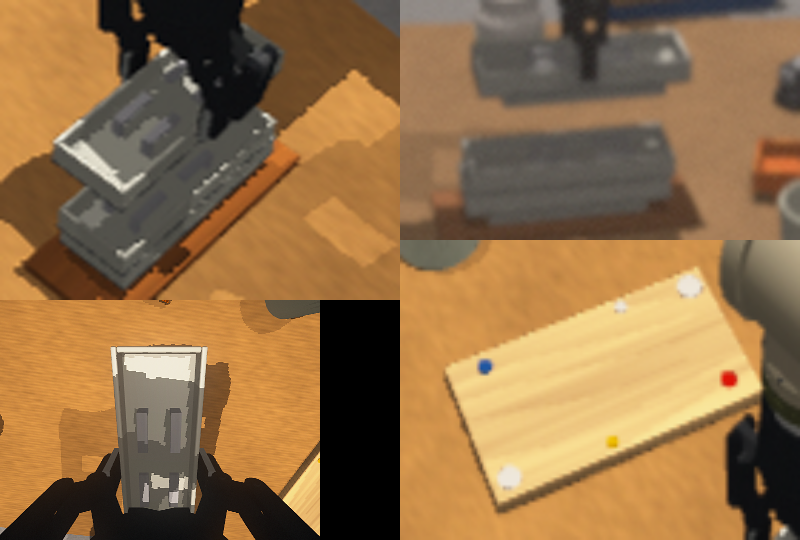

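Only the top tray came up. The next tray is down, nested on the stack. The panel is fully visible in the scene view (corners about (256,184), (344,157), (366,188) and (275,217)). Next I'll measure it from two views.

```bash
python3 - <<'E'
from h import *
import pickle
d=pickle.load(open('c4.pkl','rb'));Q={}
for n,r in(('scene',(150,225,245,375)),('side',(265,340,180,340))):
    im=d[n]['image'];h=cv2.cvtColor(im,cv2.COLOR_RGB2HSV)
    m=np.zeros(im.shape[:2],np.uint8);s=np.s_[r[0]:r[1],r[2]:r[3]]
    t=h[s].astype(int)
    m[s]=((t[...,1]<(142 if n=='scene' else 135))&(t[...,2]>(200 if n=='scene' else 150))).astype(np.uint8)*255
    m=cv2.morphologyEx(m,cv2.MORPH_CLOSE,np.ones((5,5)));m=cv2.morphologyEx(m,cv2.MORPH_OPEN,np.ones((5,5)))
    c=max(cv2.findContours(m,0,1)[0],key=cv2.contourArea);hu=cv2.convexHull(c)
    q=cv2.approxPolyDP(hu,4,True)[:,0];Q[n]=q
    P=np.array([plane(d[n],p,14)[:2] for p in hu[:,0]],np.float32)
    print(n,q.tolist(),cv2.minAreaRect(P)); print(np.array([plane(d[n],p,14)[:2] for p in q]).round())
# red & blue dots in both views for height
for nm,lo,hi in(('red',(0,180),(6,255)),('blue',(105,120),(125,255))):
    rs=[]
    for n,r in(('scene',(150,225,245,375)),('side',(265,340,180,340))):
        h=cv2.cvtColor(d[n]['image'],cv2.COLOR_RGB2HSV)
        m=np.zeros(h.shape[:2],np.uint8);s=np.s_[r[0]:r[1],r[2]:r[3]];t=h[s]
        m[s]=((t[...,0]>=lo[0])&(t[...,0]<=hi[0])&(t[...,1]>=lo[1])&(t[...,2]>60))
        ys,xs=np.nonzero(m);rs.append(ray(d[n],(xs.mean(),ys.mean())));print(nm,n,len(xs),xs.mean(),ys.mean())
    print(tri(rs))
E
```

```text
scene [[364, 184], [362, 190], [273, 216], [258, 182], [339, 158]] ((514.272705078125, -204.58230590820312), (159.6417694091797, 299.87451171875), 75.85699462890625)
[[ 383. -111.]
 [ 405.  -95.]
 [ 676. -172.]
 [ 632. -315.]
 [ 367. -249.]]
side [[339, 265], [339, 339], [180, 339], [180, 265]] ((503.98406982421875, -193.23580932617188), (279.8954162597656, 413.33599853515625), 86.69414520263672)
[[ 718.  -65.]
 [ 683. -344.]
 [ 346. -321.]
 [ 306.  -42.]]
red scene 17 354.88235294117646 185.58823529411765
red side 0 nan nan
(array([nan, nan, nan]), [np.float64(nan), np.float64(nan)])
blue scene 9 269.44444444444446 182.66666666666666
blue side 0 nan nan
(array([nan, nan, nan]), [np.float64(nan), np.float64(nan)])<stdin>:21: RuntimeWarning: Mean of empty slice.
  ret = ret.dtype.type(ret / rcount)
```

```bash
python3 - <<'E'
from h import *
import pickle
W=pickle.load(open('c0.pkl','rb'))['wrist'];S=pickle.load(open('c4.pkl','rb'))['scene']
print(tri([ray(W,(218,304)),ray(S,(354.9,185.6))]),tri([ray(W,(336.5,320)),ray(S,(240+212/2.857,150+201/3.846))]))
E
python3 -m inch '-2 5 0 0 0 0;-4 12 0 0 0 0;-7 20 0 0 0 0;-9 25 0 0 0 0;-10 28 0 0 0 0;-10 28 0 0 0 0;-10 28 0 0 0 0;-10 28 0 0 0 0;-10 28 0 0 0 0;-10 28 0 0 0 0'; python3 -m inch '-10 28 0 0 0 0;-10 28 0 0 0 0;-9 25 0 0 0 0;-7 18 0 0 0 0;-4 11 0 0 0 0;-2 6 0 0 0 0;0 0 0 0 0 0.92;0 0 0 0 0 0.92;0 0 0 0 0 0.92;0 0 0 0 0 0.92'
python3 - <<'E'
from h import *
import pickle
for i in range(4): c=cap('wrist','w5.png')
pickle.dump(c,open('c5.pkl','wb'));q=ctrl.sense()
from scipy.spatial.transform import Rotation as R
w,x,y,z=q['ee_rot'];M=R.from_quat([x,y,z,w]).as_matrix()
print(q['time_s'],q['eef_pos'],'yaw',np.degrees(np.arctan2(M[1,0],M[0,0])),q['force'],'delta',M.T@(np.array([514.3,-204.6,44])-q['eef_pos']))
E
```

```text
(array([ 408.40221638, -121.99686638,   12.72607293]), [np.float64(1.4856313653628193), np.float64(1.4856313653627822)]) (array([ 547.60230943, -144.222784  ,   10.44775584]), [np.float64(1.0042672897229026), np.float64(1.00426728972297)])
time_s: 16.53
eef_pos: [540.9, -86.7, 139.1]
ee_rot: [0.0, 0.998, 0.069, -0.0]
force: [1.0, -1.3, -3.3]
grip_width: 0.736
grip_force: 45.9
time_s: 17.37
eef_pos: [516.3, -204.6, 139.2]
ee_rot: [-0.0, 0.992, -0.125, -0.0]
force: [-0.6, -0.8, -3.8]
grip_width: 0.742
grip_force: 45.9
17.5667 [ 516.39680019 -204.82576332  139.24029487] yaw -13.950821331547331 [ 0.06401318  0.50933494 -3.08778245] delta [-2.07676508  0.29836551 95.24053408]
```

View pics/w5.png

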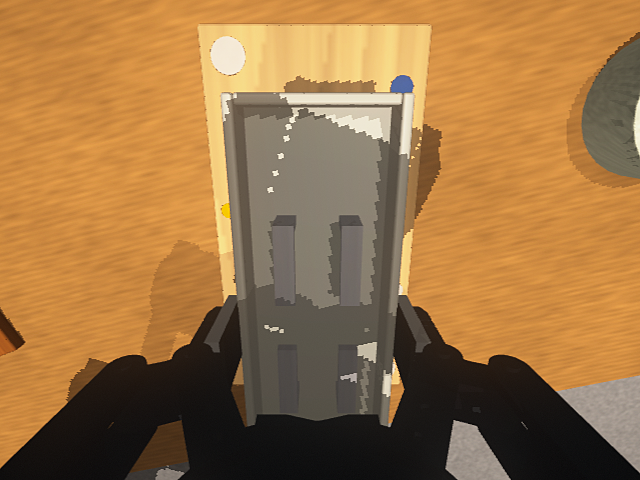

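The wrist view shows the panel's far corners at (198,25) and (432,25), with the tray rim over (222–413, 95). It is lined up and centred. Quick check of the panel's far edge from here.

```bash
python3 - <<'E'
from h import *
import pickle
c=pickle.load(open('c5.pkl','rb'))
a,b=plane(c,(198,25),14),plane(c,(432,25),14);e=b-a
u=np.array([-e[1],e[0],0])/np.linalg.norm(e)
print(a,b,np.linalg.norm(e),np.degrees(np.arctan2(u[1],u[0])),'centre',(a+b)/2-150*u)
a,b=plane(c,(222,95),160),plane(c,(413,94),160);print('tray far mid',(a+b)/2,np.linalg.norm(b-a),np.linalg.norm((a+b)/2-[516.4,-204.8,160]))
E
```

```text
[ 674.64676895 -160.58843      14.        ] [ 636.44263432 -314.46962455   14.        ] 158.5527607406993 -13.942932243999524 centre [ 509.96427103 -201.38572604   14.        ]
tray far mid [ 602.71693713 -226.01838244  160.        ] 62.455960523045256 88.88663222387137
```

```bash
python3 -m inch '-2 -0.7 5 0 0 0;-2 0 10 0 0 0;0 0 14 0 0 0;0 0 16 0 0 0;0 0 16 0 0 0;0 0 14 0 0 0;0 0 11 0 0 0;0 0 7 0 0 0;0 0 5 0 0 0;0 0 2 0 0 0'; python3 -m inch '0 0 1.5 0 0 0;0 0 1.5 0 0 0;0 0 1.5 0 0 0;0 0 1 0 0 0;0 0 1 0 0 0;0 0 1 0 0 0;0 0 0.5 0 0 0;0 0 0 0 0 0;0 0 0 0 0 0;0 0 0 0 0 0'
```

```text
time_s: 18.4
eef_pos: [512.5, -203.5, 38.7]
ee_rot: [-0.0, 0.992, -0.123, -0.0]
force: [-0.9, -0.0, -3.8]
grip_width: 0.74
grip_force: 45.9
time_s: 19.23
eef_pos: [512.7, -203.6, 31.3]
ee_rot: [0.0, 0.992, -0.123, 0.0]
force: [-0.5, 0.8, -2.9]
grip_width: 0.741
grip_force: 45.9
```

```bash
python3 -m inch '0 0 0.5 0 0 0;0 0 0.5 0 0 0;0 0 0.5 0 0 0;0 0 0.5 0 0 0;0 0 0.5 0 0 0;0 0 0 0 0 0;0 0 0 0 0 0;0 0 0 0 0 0;0 0 0 0 0 0;0 0 0 0 0 0'
```

```text
time_s: 20.07
eef_pos: [512.7, -203.6, 29.3]
ee_rot: [0.0, 0.992, -0.123, 0.0]
force: [-3.2, 0.8, 4.1]
grip_width: 0.735
grip_force: 46.9
```

Contact at TCP z = 29.3, as expected. Releasing and retreating.

```bash
python3 -m inch '0 0 0 0 0 0;0 0 0 0 0 0;0 0 0 0 0 0;0 0 0 0 0 0;0 0 0 0 0 0;0 0 0 0 0 0;0 0 0 0 0 0;0 0 0 0 0 0;0 0 0 0 0 0;0 0 0 0 0 0' 1; python3 -m inch '0 0 -3 0 0 0;0 0 -5 0 0 0;0 0 -10 0 0 0;0 0 -20 0 0 0;0 0 -25 0 0 0;0 0 -25 0 0 0;0 0 -25 0 0 0;0 0 -20 0 0 0;0 0 -12 0 0 0;0 0 0 0 0 0'
python3 - <<'E'
from h import *
d={n:cap(n) for n in('scene','side','wrist')}
o=np.zeros((600,800,3),np.uint8)
o[:360,:480]=cv2.resize(d['scene']['image'][120:360,240:560],(480,360))
o[360:,:320]=d['wrist']['image'][::2,::2]
o[360:,400:720]=cv2.resize(d['side']['image'][150:420,150:510],(320,240))
cv2.imwrite('pics/c6.png',o[:,:,::-1])
s=ctrl.sense();print(s['time_s'],s['eef_pos'],s['force'])
E
```

```text
time_s: 20.9
eef_pos: [512.7, -203.6, 28.8]
ee_rot: [0.0, 0.992, -0.123, 0.0]
force: [1.0, 0.4, -0.1]
grip_width: 0.998
grip_force: 0.0
time_s: 21.73
eef_pos: [513.7, -204.1, 177.5]
ee_rot: [0.001, 0.992, -0.123, 0.003]
force: [1.1, 0.2, -0.3]
grip_width: 1.0
grip_force: 0.0
21.8833 [ 512.33532782 -203.34867797  173.24534196] [ 0.20666156 -0.01605622  1.23392291]
```

View pics/c6.png

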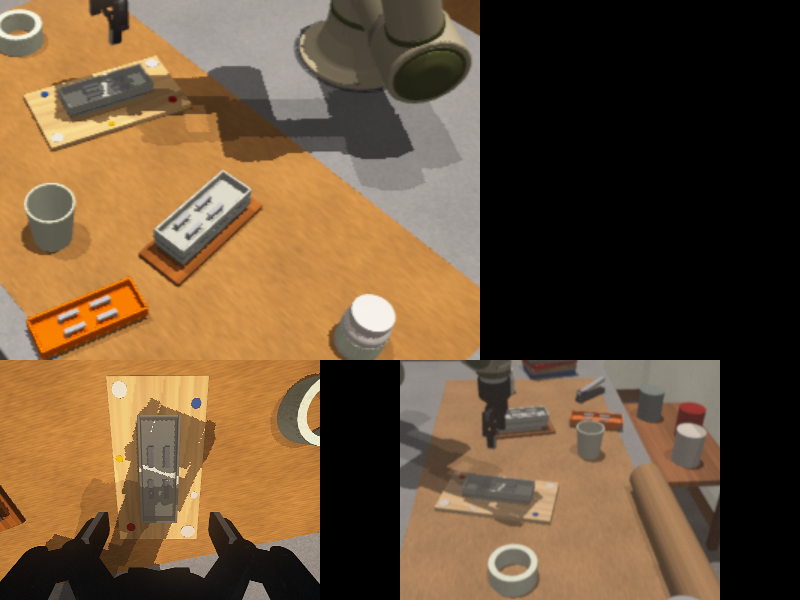

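The tray stands upright along the middle of the panel (wrist tile, about (159,470)). The next tray sits nested in the stack, and the bystanders are where they were.

```bash
python3 -c "
from rig import ctrl
print(ctrl.finish_job())"
```

```text
the job is handed in; nothing more can be done
None
```

The top tray came free after sliding it about 22 mm and is now upright, lengthways along the middle of the panel and released, with the next tray still in the stack and the jar, tape and beaker untouched; I handed the job in at about 22 s.

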